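# Slide the wet varnished box into the drying lane

## Robot

A 7-joint arm with a two-finger parallel gripper is mounted at the origin on the work surface. World frame = base frame: x ahead of the robot, y to its left, z up, the work surface at z = 0. Lengths are in mm, angles in rad, forces in N, time in s.
With the tool pointing down it reaches from about 425 to 950 mm from the base axis. Payload 16.7 kg.
Tool frame: the origin (TCP) lies between the finger pads; the fingertips stand 17 mm ahead of it and the grasp point (between the pads) lies 2 mm behind it (bot.tcp_to_tips is the distance from the TCP to the fingertips, in mm); z points along the fingers, y is the direction in which the jaws open and shut (so a half turn about z gives the same grasp; the last joint's range is limited). The gripper opens to 94 mm and grips with 3 to 60 N. Pads are 16 mm wide; open, the fingers measure 119 mm over their backs; the gripper's body (75 mm by 177 mm) begins 78 mm behind the grasp point.
Start: joints at [1.073, 0.426, 0.074, 1.606, -0.034, 1.111, -0.067], TCP at [230.028, -634.557, 222.467] pointing down, gripper open.
Joint ranges: [-2.85, 2.85], [-0.5, 2.14], [-1.23, 1.37], [0.21, 2.46], [-1.02, 4.16], [0.16, 2.05], [-2.73, 2.73]. Speed limits (rad/s): [1.89, 1.89, 2.39, 2.39, 3.01, 3.01, 3.01].

## Interface

Orientations are given as a rotation vector (axis times angle).
In Python, from workcell import bot gives the robot as it stands.
- The arm moves only by the shell command python3 -m jog 'ROWS' [FORCE]. ROWS is JSON, a list that holds one entry, the list of rows, each a list of 7 numbers: the turn, a rotation vector about the tool's x, y, z in degrees, then the shift along the tool's x, y, z in m, then the opening, from -1 (shut) to 1 (fully open). In form: [[[rx, ry, rz, x, y, z, hand], ...]]. A call has 1 to 12 rows; each row shifts and turns the commanded pose from where the row before left it, along the tool's axes as they then stand; what a row does not reach is not made up. A row lasts 1/10 s, in which the tool goes at most 50 mm and 8.59 degrees, less where a joint would pass 70% of its speed; a pose out of reach is approached as far as the arm can. A call is refused whole if a number of a shift passes 0.05 or a number of a turn 8.59, either way. A call with a gripper value outside its range is refused whole. The fingers move at their own pace and stop on an object; FORCE is the grip in N (left out, the last holds). Time passes only in rows, so rows that do not move let the fingers close. It gives the time, the measured TCP pose, the force and the opening at its end, in the units of the state.
- bot.get_obs(): the state, without advancing time (a new reading comes with each control period).
- bot.read_camera(name): name is "side" or "top" or "wrist"; returns a dict with "frame" (420x560x3 uint8, blue, green, red), "fx", "fy", "cx", "cy" (pixels), "position" and "rotation" of the camera in the world. Camera axes: x right, y down, z forward; pixel columns grow to the right and rows downward; lengths in mm; the calibration is good to about 2 mm. A picture is of the moment at which its call begins. There is no depth.
- bot.close_job(): hands the job in, once; it reports no verdict.
Trained networks look in the newest picture that a camera, given by its name, has taken for a name from the list of things; names that differ only in an ending like _2 or _b are one class to them, and where a whole thing is asked for, a point or a joint stands for the part that bears it (a point fixed in the world has none). Each returns a list of dicts, best first, with "p" (0 to 1); they miss things now and then, are a little off and sometimes report something else, mostly with a low value. They report only what shows in the picture. A call takes as long as a camera call. They do not tell look-alikes from the thing itself.
- bot.find_in(camera, label): "point" ([row, column] in pixels, amid what is visible of it).
- bot.regions_of(camera, label): "region" (420x560 bool, what is visible of it) and "point" ([row, column] in pixels, amid what is visible of it).
The state is a dict: "clock": time; "joint_pos": joint angles; "joint_vel": joint speeds; "tau": joint torques, N m; "position": TCP position; "tcp_rot": TCP orientation; "ft_force": force on the tool from outside, world axes, zero at the start; "moment": the same for the moment, N m; "grip_width": finger opening in mm.
Only numpy, scipy, OpenCV 4.12 (cv2) and the standard library are available. Lean on these libraries where they do the work, as an engineer would, in place of code of your own. Each camera call takes 0.05 s, during which the arm holds its last target.

## Task

The wooden box on the drying rack has fresh varnish on its lid and long sides, so it cannot be picked up: push it with the fingers on its bare end board, sliding it along the deck into the lane between the two guide rails until it is fully home, flat against the end stop. Nothing may touch the wet varnish, neither the box nor the fingers may touch either rail, and the box stays flat on the deck all the way. Leave the tin, brush, cup and jar undisturbed, and finish with the hand clear of the box.

Things in the scene. Friction and masses are not known exactly. Their poses are not given: they have to be found in the camera images.
- box: loose wooden sliding-lid box, 160 long (x) x 120 wide (y) x 70 mm tall, 0.4 to 0.75 kg; origin at the centre of its underside, z up. Its two end boards (full width and height, 12 mm thick) are bare pale wood and may be touched. Its +x end faces the lane; push on the -x end. It starts on the open deck, 105 to 140 mm short of the lane, up to 18 mm off its centre line and 0.14 rad askew
- varnish: the wet dark surfaces of the box, fixed to it and with the same origin and axes: both long sides and the lid, from x = -68 to +68 mm, between the end boards, 2 mm lower than their top edges. Not to be touched by anything
- rack: fixed drying rack on the bench, grey deck 600 x 300 mm, its top 110 mm above the bench. Origin on the bench below the middle of the lane mouth; x points down the lane (the way to push), y left, z up. Deck x = -350 to 250 mm. Lane: 150 mm wide, 200 mm long, open above, closed at x = 200 mm by a wooden end stop 24 mm high. Box home: its origin at x = 120 mm
- lane_mouth (a point): point on the deck's top surface in the middle of the lane's open mouth, where the rails begin; same axes as the rack
- lane_end (a point): point on the deck's top surface at the foot of the end stop's face, in the middle of the lane; same axes as the rack
- rail_left: fixed wooden guide rail on the deck, 200 long (x, along the lane) x 18 x 24 mm high, on the lane's left; origin at the centre of its underside. Fingers kept more than 24 mm above the deck pass over it
- rail_right: the same rail on the lane's right
- tin: bystander: small metal tin, 46 mm diameter, 55 mm tall, standing on the deck outside the left rail; origin at the centre of its underside
- brush: bystander: flat varnish brush, 170 x 24 x 10 mm, lying on the deck outside the right rail
- cup: bystander: white mug, 74 mm diameter, 85 mm tall, on the bench to the robot's right; origin at the centre of its underside
- jar: bystander: glass jar, 66 mm diameter, 95 mm tall, on the bench to the robot's left; origin at the centre of its underside
Mind the look-alikes: they are no part of the job. What is shaped like the box but orange, red or yellow is not meant.

How it is judged:
By the outcome, as a careful person would: the job done as asked, in the order asked, and still so for the second after the job is handed in, with the robot touching nothing.
It also fails if it takes over 64 s, if anything falls off the work surface, if the arm or the gripper's body presses on something with over 40 N, if the wrist force passes 120 N, or if a joint passes its speed limit or range.

## Working session

There is one attempt and no reset: what is moved stays moved. The work goes in short steps, Python scripts to look and compute and a shell command to move; the robot and the scene stay as the last step left them, time stands still between calls to the robot, and variables do not carry over. Pictures are saved under pics/ and viewed, and the job is handed in when it is done.

```bash
mkdir -p pics; ls; cat > h.py <<'E'
import numpy as np, cv2
from workcell import bot
from scipy.spatial.transform import Rotation as R
def cam(n):
    c=bot.read_camera(n); return c
def Rm(c):
    r=np.array(c["rotation"],float)
    return r if r.shape==(3,3) else R.from_rotvec(r).as_matrix()
def ray(c,rc,z):
    d=Rm(c)@np.array([(rc[1]-c["cx"])/c["fx"],(rc[0]-c["cy"])/c["fy"],1.0]); p=np.array(c["position"],float)
    return p+d*(z-p[2])/d[2]
def proj(c,P):
    q=Rm(c).T@(np.array(P,float)-np.array(c["position"])); return np.array([c["cy"]+c["fy"]*q[1]/q[2],c["cx"]+c["fx"]*q[0]/q[2]])
E
python3 - <<'E'
from h import *
o=bot.get_obs(); print(o)
for n in ("top","side","wrist"):
    c=cam(n); cv2.imwrite(f"pics/{n}0.png",c["frame"]); print(n,c["fx"],c["fy"],c["cx"],c["cy"],c["position"],c["rotation"])
    for l in ("box","varnish","rack","rail_left","rail_right","lane_mouth","lane_end","tin","brush","cup","jar"):
        try: print(l,[(np.round(d["point"]).tolist(),round(d["p"],2)) for d in bot.find_in(n,l)])
        except Exception as e: print(l,e)
E
```

```text
pics
{'clock': 0.0, 'joint_pos': array([ 1.07352227,  0.42667125,  0.07388422,  1.60659488, -0.03411496,
        1.11078614, -0.06707051]), 'joint_vel': array([-0.00106712, -0.00106107, -0.00092862,  0.0001336 , -0.00109649,
        0.00133455,  0.00068175]), 'tau': array([-4.85917590e-04, -9.35788894e+01,  3.66642751e+00, -4.54178953e+01,
       -4.87794005e-02,  2.01254158e-02,  1.63448476e-04]), 'position': array([ 229.86446107, -634.22644053,  221.82246863]), 'tcp_rot': array([-3.09308094e+00, -5.43272072e-01,  4.55605959e-04]), 'ft_force': array([-0.99571742,  0.90277605,  0.46921775]), 'moment': array([-0.01564681, -0.01424722,  0.0087924 ]), 'grip_width': 94.05259843454635}
top 451.4506154698339 451.4506154698339 282.3950554995935 208.2131549543471 [ 339.57484199   29.703729   1533.51096139] [-2.17563387  2.15656138 -0.11407143]
box [([271.0, 222.0], 0.89), ([185.0, 347.0], 0.74), ([277.0, 405.0], 0.7), ([149.0, 432.0], 0.63), ([155.0, 244.0], 0.59), ([180.0, 284.0], 0.57)]
varnish [([267.0, 222.0], 0.76), ([274.0, 409.0], 0.73), ([185.0, 346.0], 0.71), ([147.0, 432.0], 0.64)]
[... 699 characters left out ...]
 0.69)]
rack [([224.0, 245.0], 0.7)]
rail_left [([235.0, 277.0], 0.88)]
rail_right [([230.0, 220.0], 0.75), ([225.0, 244.0], 0.6)]
lane_mouth [([220.0, 246.0], 0.76)]
lane_end [([225.0, 249.0], 0.89), ([253.0, 203.0], 0.36)]
tin [([260.0, 284.0], 0.78)]
brush [([249.0, 205.0], 0.72), ([397.0, 243.0], 0.38)]
cup [([110.0, 285.0], 0.76), ([148.0, 266.0], 0.61)]
jar [([395.0, 243.0], 0.88)]
wrist 301.8009723178279 301.8009723178279 281.0250189052447 208.70864643108462 [ 301.32449831 -608.54839462  384.07613557] [ 2.39103025 -1.67646054 -0.22101843]
box [([76.0, 76.0], 0.91)]
varnish [([59.0, 62.0], 0.57)]
rack []
rail_left []
rail_right []
lane_mouth []
lane_end []
tin []
brush []
cup []
jar []
```

View pics/top0.png

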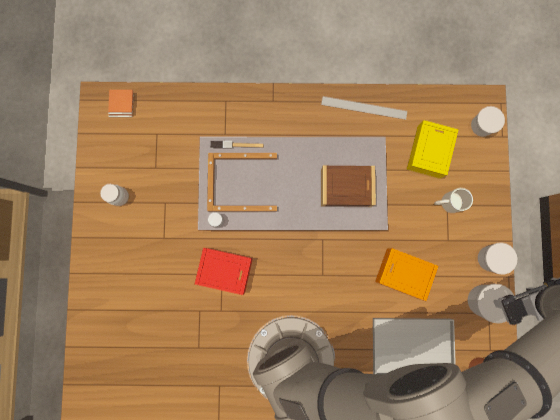

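View pics/side0.png

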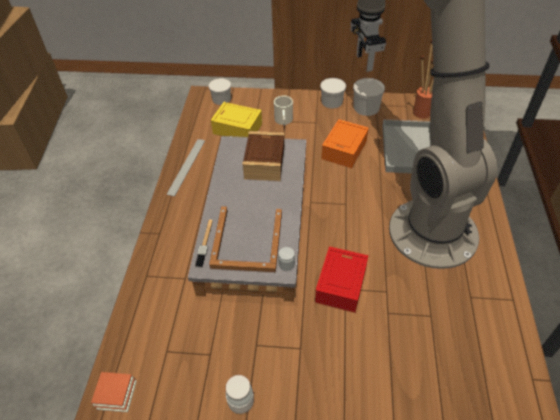

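Top view: the wooden dark box is at about (185,349), on the deck. Look-alikes are red at (271,222), orange at (274,408) and yellow at (149,433). The mouth is at col ~278 and the end stop at col ~212. The box to push is the dark one with pale ends. Next I'll check it in a close crop.

```bash
python3 - <<'E'
from h import *
f=cv2.imread("pics/top0.png")[125:240,190:395]
cv2.imwrite("pics/top0c.png",cv2.resize(f,None,fx=3.9,fy=3.9,interpolation=cv2.INTER_CUBIC))
f=cv2.imread("pics/side0.png")[120:300,180:320]
cv2.imwrite("pics/side0c.png",cv2.resize(f,None,fx=3.3,fy=3.3,interpolation=cv2.INTER_CUBIC))
E
```

```text
(no output)
```

View pics/top0c.png

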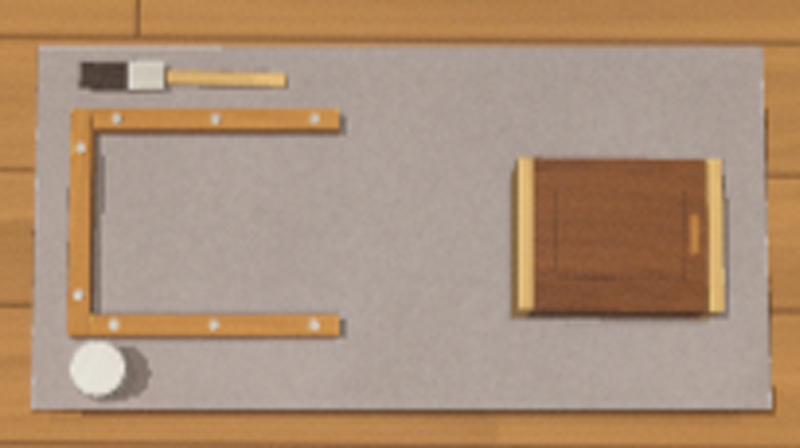

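View pics/side0c.png

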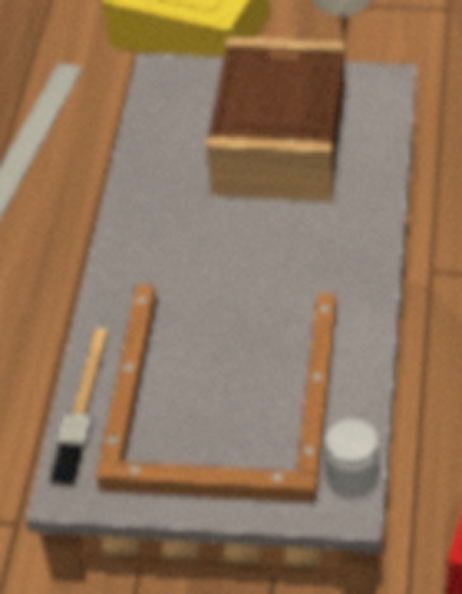

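The crop confirms pale end boards and a dark brown lid. I'll fit the rack and box poses from the corners.

```bash
cat > fit.py <<'E'
from h import *
from scipy.optimize import least_squares
def unc(x,y,x0,y0,s): return ((y+.5)/s-.5+y0,(x+.5)/s-.5+x0)
def fit(obs):  # obs list of (cam, rc, modelpt(x,y), z)
    W=np.array([ray(c,rc,z)[:2] for c,rc,m,z in obs]); M=np.array([m for c,rc,m,z in obs],float)
    f=lambda p:((M@np.array([[np.cos(p[2]),np.sin(p[2])],[-np.sin(p[2]),np.cos(p[2])]])+p[:2])-W).ravel()
    s=least_squares(f,[W[:,0].mean(),W[:,1].mean(),1.57],loss='soft_l1',f_scale=2); return s.x,f(s.x).reshape(-1,2)
E
python3 - <<'E'
from fit import *
c=bot.read_camera("top"); s=bot.read_camera("side")
T=lambda x,y:unc(x,y,190,125,3.9)
S=lambda x,y:unc(x,y,180,120,3.3)
# rack : rails tops z=134 ; lane inner y=+-75 outer +-93 ; deck z=110
ob=[(c,T(340,314),(0,75),134),(c,T(340,337),(0,93),134),(c,T(340,131),(0,-75),134),(c,T(340,109),(0,-93),134),
 (c,T(93,315),(200,75),134),(c,T(94,131),(200,-75),134),
 (c,T(38,46),(250,-150),110),(c,T(762,46),(-350,-150),110),(c,T(771,410),(-350,150),110),(c,T(32,409),(250,150),110)]
os=[(s,S(134,286),(0,-93),134),(s,S(157,287),(0,-75),134),(s,S(317,294),(0,75),134),(s,S(335,294),(0,93),134),
 (s,S(415,66),(-350,150),110),(s,S(381,546-10),(250,150),110),(s,S(30,522),(250,-150),110),(s,S(134,56),(-350,-150),110)]
for n,o in(("top",ob),("side",os),("both",ob+os)):
    p,r=fit(o);print(n,p.round(4));print(r.round(1).tolist())
    P=p
bx=[(c,T(517,157),(80,-60),180),(c,T(722,158),(-80,-60),180),(c,T(725,313),(-80,60),180),(c,T(516,312),(80,60),180)]
bs=[(s,S(228,38),(-80,-60),180),(s,S(344,40),(-80,60),180),(s,S(332,146),(80,60),180),(s,S(208,138),(80,-60),180),(s,S(332,198),(80,60),110),(s,S(212,191),(80,-60),110)]
for n,o in(("top",bx),("side",bs),("both",bx+bs)):
    p,r=fit(o);print("box",n,p.round(4));print(r.round(1).tolist())
    d=p[:2]-P[:2];u=np.array([np.cos(P[2]),np.sin(P[2])]);v=np.array([-u[1],u[0]])
    print("in rack",d@u,d@v,p[2]-P[2])
E
```

```text
top [573.3253  50.3209   1.5803]
[[-0.3, 0.0], [0.2, 0.0], [0.7, -0.1], [0.6, -0.1], [0.4, 2.4], [0.6, 0.9], [-1.3, -0.3], [-0.8, -1.4], [0.4, -1.6], [-0.8, 0.5]]
side [572.7154  55.0427   1.5855]
[[-1.1, -0.3], [2.3, -0.3], [0.2, -0.6], [-1.3, 0.4], [0.6, -2.2], [-2.7, 6.7], [3.0, 2.6], [-0.3, -1.5]]
both [573.2416  51.712    1.5822]
[[-0.3, 1.3], [0.1, 1.2], [0.7, 1.5], [0.5, 1.5], [-0.1, 3.7], [0.1, 2.4], [-1.9, 1.4], [-0.2, 0.2], [1.0, -0.5], [-1.4, 1.6], [-0.6, -4.0], [2.8, -3.9], [0.7, -3.6], [-0.8, -2.7], [-0.0, -5.0], [-1.3, 3.8], [4.4, -1.2], [-0.9, -5.3]]
box top [ 557.3595 -168.0898    1.573 ]
[[-0.8, 0.1], [-1.1, 0.2], [0.8, 0.7], [1.1, -1.0]]
in rack -219.6061792690876 18.389433237787546 -0.009256495880490156
box side [ 556.498  -172.9995    1.5682]
[[0.5, -8.7], [-1.5, -3.8], [0.6, 0.6], [1.0, 3.2], [-0.8, 0.3], [-0.1, 1.4]]
in rack -224.50577524841842 19.306858024294293 -0.013986594213425851
box both [ 556.9654 -169.612     1.575 ]
[[-1.4, -1.3], [-1.3, -1.2], [0.5, -1.0], [0.5, -2.6], [1.5, -4.9], [-0.5, -0.8], [0.6, 3.6], [0.9, 7.0], [-0.8, 3.3], [-0.2, 5.2]]
in rack -221.12378001759814 18.800876728247122 -0.007239421834422055
```

```bash
cat > st.py <<'E'
from h import *
o=bot.get_obs(); Rt=R.from_rotvec(o["tcp_rot"]).as_matrix()
print("t",round(o["clock"],2),"pos",o["position"].round(1),"F",o["ft_force"].round(1),"w",round(o["grip_width"],1),"q",o["joint_pos"].round(2))
print("tool x",Rt[:,0].round(3),"y",Rt[:,1].round(3),"z",Rt[:,2].round(3))
RK=np.array([573.3,50.3]);yaw=1.5805
u=np.array([np.cos(yaw),np.sin(yaw)]);v=np.array([-u[1],u[0]])
d=o["position"][:2]-RK; print("tcp in rack",(d@u).round(1),(d@v).round(1))
E
python3 - <<'E'
from st import *
for s in (0,1):
    y=np.array([*v,0])*(1-2*s); z=np.array([0,0,-1.]); Rd=np.stack([np.cross(y,z),y,z],1)
    print("turn needed deg (tool)",np.degrees(R.from_matrix(Rt.T@Rd).as_rotvec()).round(2))
t=np.array([*(RK-270-0*RK),0])
tgt=np.array([*(RK+u*(-220-80-32)+v*18.5),222]); print("target",tgt.round(1),"shift in tool",(Rt.T@(tgt-o["position"])).round(1))
c=bot.read_camera("top")
for l in ("cup","jar","tin"):
    d=bot.find_in("top",l); print(l,ray(c,d[0]["point"],50 if l!="tin" else 140).round(0))
E
```

```text
t 1.9 pos [ 230.  -634.6  222.5] F [ 0.5  0.1 -0. ] w 94.1 q [ 1.07  0.43  0.07  1.61 -0.03  1.11 -0.07]
tool x [0.94  0.341 0.   ] y [ 0.341 -0.94  -0.   ] z [ 0.  0. -1.]
tcp in rack -681.5 349.9
turn needed deg (tool) [ -0.     0.   109.37]
turn needed deg (tool) [ -0.    -0.   -70.63]
target [ 558.  -281.9  222. ] shift in tool [ 428.6 -219.8    0.5]
cup [ 519. -534.   50.]
jar [535. 583.  50.]
tin [691. 203. 140.]
```

```bash
python3 -m jog '[[[0,0,-7.85,0,0,-0.003,0.4],[0,0,-7.85,0,0,-0.003,0.4],[0,0,-7.85,0,0,-0.003,0.4],[0,0,-7.85,0,0,-0.003,0.4],[0,0,-7.85,0,0,-0.003,0.4],[0,0,-7.85,0,0,-0.003,0.4],[0,0,-7.85,0,0,-0.003,0.4],[0,0,-7.85,0,0,-0.003,0.4],[0,0,-7.85,0,0,-0.003,0.4],[0,0,0,0,0,0,0.4]]]'; python3 st.py
```

```text
clock: 3.1
position: [229.9, -634.8, 249.8]
tcp_rot: [2.207, 2.235, -0.0]
ft_force: [-0.0, 0.1, -0.5]
grip_width: 65.5
t 3.1 pos [ 229.9 -634.8  249.8] F [-0.   0.1 -0.5] w 65.5 q [ 1.25  0.41 -0.17  1.56  0.07  1.17  1.08]
tool x [-0.012  1.    -0.   ] y [1.    0.012 0.   ] z [ 0. -0. -1.]
tcp in rack -681.7 350.0
```

```bash
python3 -m jog '[[[0,0,0,0.015,0.015,0,0.4],[0,0,0,0.03,0.03,0,0.4],[0,0,0,0.03,0.03,0,0.4],[0,0,0,0.03,0.03,0,0.4],[0,0,0,0.03,0.03,0,0.4],[0,0,0,0.03,0.03,0,0.4],[0,0,0,0.03,0.03,0,0.4],[0,0,0,0.03,0.03,0,0.4],[0,0,0,0.03,0.03,0,0.4],[0,0,0,0.03,0.03,0,0.4],[0,0,0,0.03,0.03,0,0.4],[0,0,0,0.02,0.015,0,0.4]]]'; python3 st.py
```

```text
clock: 4.3
position: [559.0, -293.1, 249.3]
tcp_rot: [-2.212, -2.23, -0.002]
ft_force: [-0.1, -0.5, 1.2]
grip_width: 65.5
t 4.3 pos [ 559.  -293.1  249.3] F [-0.1 -0.5  1.2] w 65.5 q [ 0.66  0.36 -0.36  1.66  0.13  1.15  0.28]
tool x [-0.008  1.     0.001] y [1.    0.008 0.001] z [ 0.001  0.001 -1.   ]
tcp in rack -343.2 17.7
```

```bash
python3 -m jog '[[[0,0,0,0.002,0,0.01,0.4],[0,0,0,0.002,0,0.02,0.4],[0,0,0,0.002,0,0.02,0.4],[0,0,0,0.002,0,0.02,0.4],[0,0,0,0,0,0.015,0.4],[0,0,0,0,0,0.007,0.4],[0,0,0,0,0,0,0.4]]]'; python3 st.py; python3 - <<'E'
from h import *
for n in ("top","side","wrist"):
    c=cam(n); f=c["frame"]; cv2.imwrite(f"pics/{n}1.png",f if n=="wrist" else cv2.resize(f[100:250,170:440] if n=="top" else f[80:300,180:380],None,fx=2.7,fy=2.7,interpolation=cv2.INTER_CUBIC))
E
```

```text
clock: 5.0
position: [556.0, -288.5, 156.6]
tcp_rot: [-2.211, -2.23, 0.001]
ft_force: [-0.2, 0.2, 0.9]
grip_width: 65.8
t 5.0 pos [ 556.  -288.5  156.6] F [-0.2  0.2  0.9] w 65.8 q [ 0.64  0.43 -0.35  1.76  0.17  0.98  0.24]
tool x [-0.008  1.     0.001] y [ 1.     0.008 -0.001] z [-0.001  0.001 -1.   ]
tcp in rack -338.7 20.6
```

View pics/top1.png

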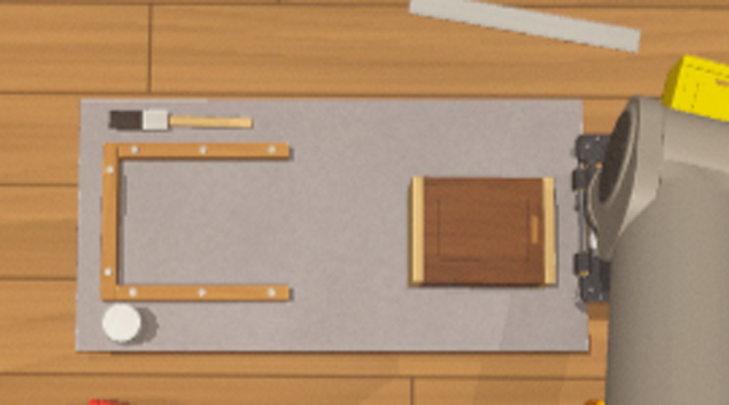

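View pics/wrist1.png

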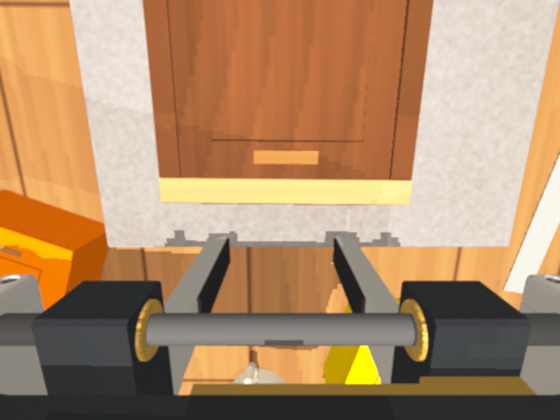

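View pics/side1.png

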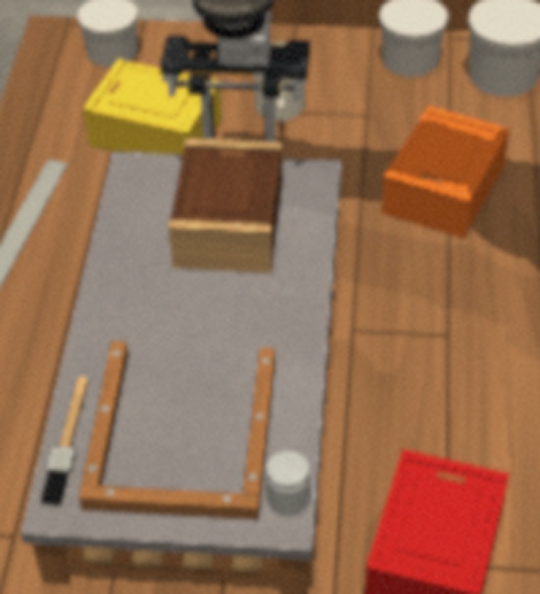

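```bash
python3 -m jog '[[[0,0,0,0.008,0,0,0.4],[0,0,0,0.008,0,0,0.4],[0,0,0,0.004,0,0,0.4],[0,0,0,0.003,0,0,0.4],[0,0,0,0.003,0,0,0.4],[0,0,0,0.003,0,0,0.4],[0,0,0,0.003,0,0,0.4],[0,0,0,0.003,0,0,0.4],[0,0,0,0.003,0,0,0.4]]]'; python3 st.py; python3 - <<'E'
from h import *
c=cam("wrist"); cv2.imwrite("pics/wrist2.png",c["frame"])
E
```

```text
clock: 6.05
position: [556.1, -250.4, 157.5]
tcp_rot: [2.211, 2.232, -0.0]
ft_force: [0.6, -2.7, -0.1]
grip_width: 65.8
t 6.05 pos [ 556.1 -250.4  157.5] F [ 0.6 -2.7 -0.1] w 65.8 q [ 0.6   0.41 -0.36  1.8   0.17  0.96  0.18]
tool x [-0.01  1.   -0.  ] y [ 1.    0.01 -0.  ] z [-0. -0. -1.]
tcp in rack -300.6 20.1
```

View pics/wrist2.png

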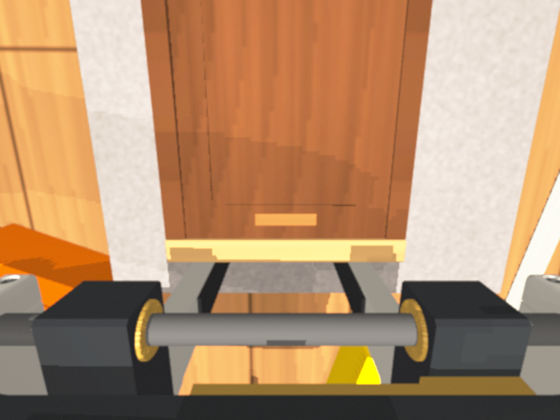

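Contact is at about 2.7 N, with both fingers on the pale end board (row ~250). The box is square to the fingers. Now I'll push diagonally to the right.

```bash
python3 -m jog '[[[0,0,0,0.003,0.0003,0,0.4],[0,0,0,0.005,0.0009,0,0.4],[0,0,0,0.005,0.0009,0,0.4],[0,0,0,0.005,0.0009,0,0.4],[0,0,0,0.005,0.0009,0,0.4],[0,0,0,0.005,0.0009,0,0.4],[0,0,0,0.005,0.0009,0,0.4],[0,0,0,0.005,0.0009,0,0.4],[0,0,0,0.005,0.0009,0,0.4],[0,0,0,0.005,0.0009,0,0.4],[0,0,0,0.003,0.0006,0,0.4]]]'; python3 st.py; python3 - <<'E'
from h import *
c=cam("wrist"); cv2.imwrite("pics/wrist3.png",c["frame"])
c=cam("top"); cv2.imwrite("pics/top3.png",cv2.resize(c["frame"][125:240,190:395],None,fx=3.9,fy=3.9,interpolation=cv2.INTER_CUBIC))
E
```

```text
clock: 7.2
position: [564.8, -198.5, 157.5]
tcp_rot: [-2.21, -2.233, -0.0]
ft_force: [-0.9, -4.4, 1.7]
grip_width: 66.0
t 7.2 pos [ 564.8 -198.5  157.5] F [-0.9 -4.4  1.7] w 66.0 q [ 0.53  0.39 -0.38  1.82  0.17  0.96  0.09]
tool x [-0.01  1.    0.  ] y [1.   0.01 0.  ] z [ 0.  0. -1.]
tcp in rack -248.8 10.9
```

View pics/wrist3.png

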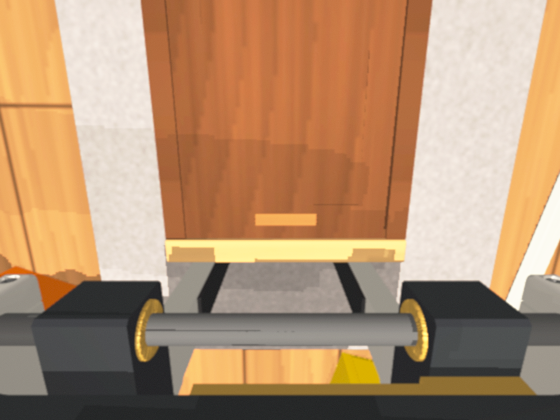

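View pics/top3.png

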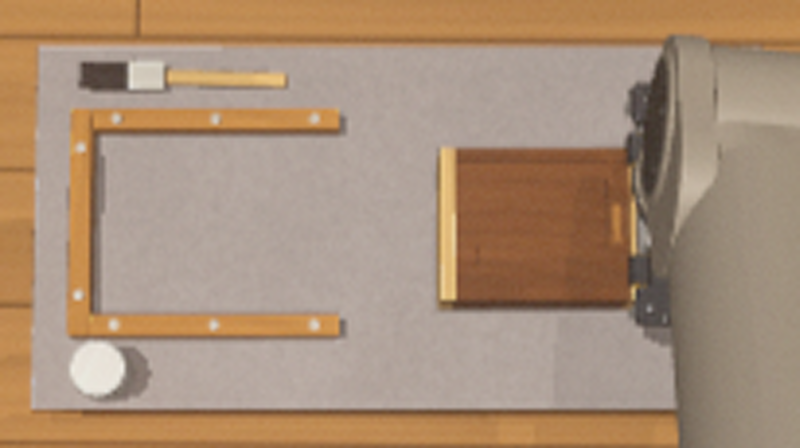

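The wrist view is unchanged, so there was no slip. Next I'll measure the front corners in the top crop, at (440,148) and (440,301).

```bash
python3 - <<'E'
from fit import *
c=bot.read_camera("top")
from st import RK,u,v
for p in ((440,148),(440,302)):
    w=ray(c,unc(*p,190,125,3.9),180)[:2]-RK; print((w@u).round(1),(w@v).round(1))
E
```

```text
t 7.35 pos [ 564.8 -198.5  157.4] F [1.2 0.3 0.5] w 65.8 q [ 0.53  0.39 -0.38  1.82  0.17  0.96  0.09]
tool x [-0.011  1.     0.001] y [ 1.     0.011 -0.   ] z [-0.     0.001 -1.   ]
tcp in rack -248.7 10.9
-78.7 -50.6
-78.0 70.7
```

```bash
python3 -m jog '[[[0,0,0,0.003,0.0004,0,0.4],[0,0,0,0.005,0.0008,0,0.4],[0,0,0,0.005,0.0008,0,0.4],[0,0,0,0.005,0.0008,0,0.4],[0,0,0,0.005,0.0008,0,0.4],[0,0,0,0.005,0.0008,0,0.4],[0,0,0,0.005,0.0008,0,0.4],[0,0,0,0.005,0.0008,0,0.4],[0,0,0,0.005,0.0008,0,0.4],[0,0,0,0.005,0.0008,0,0.4],[0,0,0,0.005,0.0008,0,0.4],[0,0,0,0.003,0.0006,0,0.4]]]'; python3 st.py; python3 - <<'E'
from h import *
c=cam("wrist"); cv2.imwrite("pics/wrist4.png",c["frame"])
c=cam("top"); cv2.imwrite("pics/top4.png",cv2.resize(c["frame"][125:240,190:395],None,fx=3.9,fy=3.9,interpolation=cv2.INTER_CUBIC))
E
```

```text
clock: 8.55
position: [573.2, -142.5, 157.5]
tcp_rot: [-2.21, -2.233, -0.0]
ft_force: [-1.0, -2.4, -0.5]
grip_width: 66.0
t 8.55 pos [ 573.2 -142.5  157.5] F [-1.  -2.4 -0.5] w 66.0 q [ 0.45  0.38 -0.4   1.84  0.18  0.95 -0.01]
tool x [-0.01  1.    0.  ] y [1.   0.01 0.  ] z [ 0.  0. -1.]
tcp in rack -192.8 1.9
```

View pics/wrist4.png

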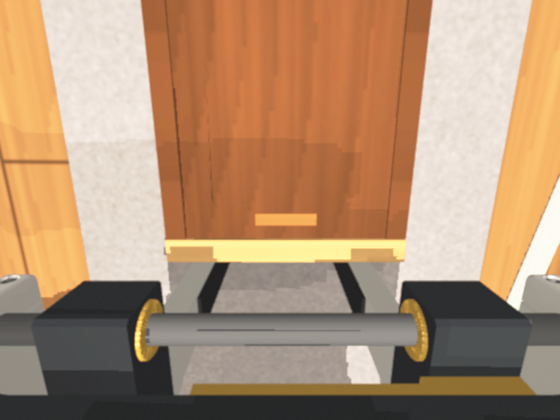

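View pics/top4.png

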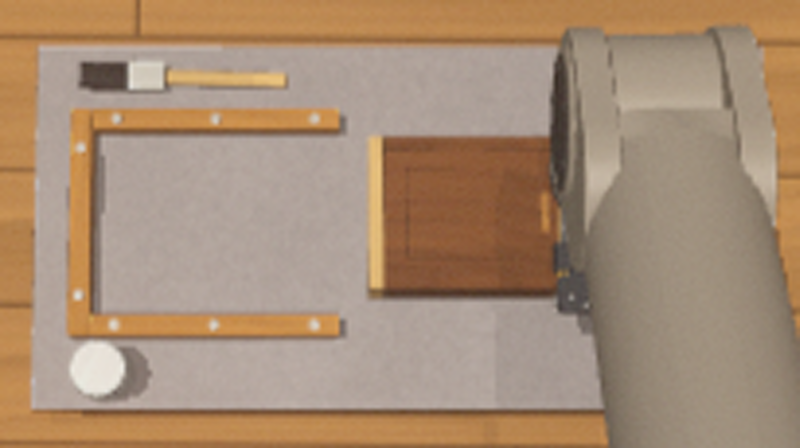

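```bash
python3 - <<'E'
from fit import *
c=bot.read_camera("top")
from st import RK,u,v
for p in ((369,137),(369,291)):
    w=ray(c,unc(*p,190,125,3.9),180)[:2]-RK; print((w@u).round(1),(w@v).round(1))
# self check vs predicted lane pixels for box at centre line
for x,y in ((-24,-60),(-24,60)):
    P=np.array([*(RK+u*x+v*y),180]); r,cc=proj(c,P); print((cc+.5-190)*3.9-.5,(r+.5-125)*3.9-.5)
f=c["frame"][150:215,260:345]; cv2.imwrite("pics/top4c.png",cv2.resize(f,None,fx=9,fy=9,interpolation=cv2.INTER_CUBIC))
s=bot.read_camera("side")["frame"][120:300,180:320]; cv2.imwrite("pics/side4c.png",cv2.resize(s,None,fx=3.3,fy=3.3,interpolation=cv2.INTER_CUBIC))
E
```

```text
t 8.7 pos [ 573.3 -142.6  157.6] F [-0.1 -0.   0.4] w 65.6 q [ 0.45  0.38 -0.4   1.84  0.18  0.95 -0.01]
tool x [-0.011  1.     0.   ] y [1.    0.011 0.   ] z [ 0.  0. -1.]
tcp in rack -192.9 1.9
-23.2 -59.4
-23.0 62.0
370.02219042424184 136.1858974358047
370.2320882899669 288.3953520131103
```

View pics/top4c.png

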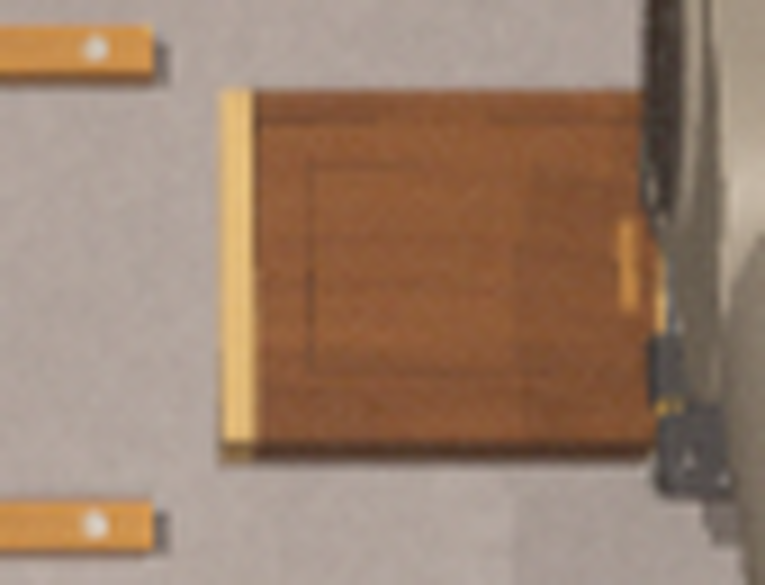

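View pics/side4c.png

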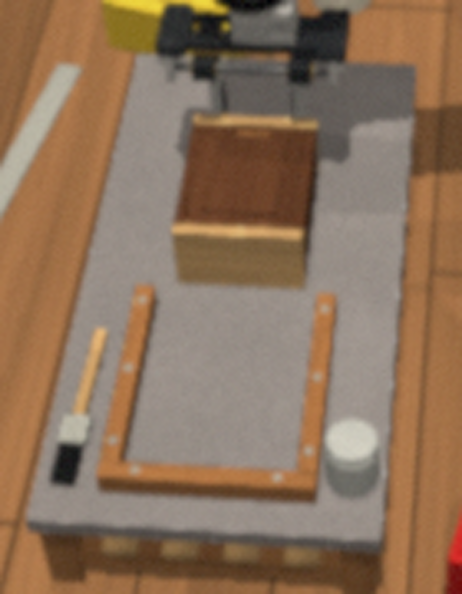

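Top and side agree that the box is about 2 mm left of centre and square, with its front at rack x ≈ -23. I'll take out the 2 mm and go straight in.

```bash
python3 -m jog '[[[0,0,0,0.004,0.0006,0,0.4],[0,0,0,0.006,0.0008,0,0.4],[0,0,0,0.006,0.0006,0,0.4],[0,0,0,0.006,0,0,0.4],[0,0,0,0.006,0,0,0.4],[0,0,0,0.006,0,0,0.4],[0,0,0,0.006,0,0,0.4],[0,0,0,0.006,0,0,0.4],[0,0,0,0.006,0,0,0.4],[0,0,0,0.006,0,0,0.4],[0,0,0,0.006,0,0,0.4],[0,0,0,0.004,0,0,0.4]]]'; python3 st.py; python3 - <<'E'
from h import *
c=cam("wrist"); cv2.imwrite("pics/wrist5.png",c["frame"])
c=cam("top"); cv2.imwrite("pics/top5.png",cv2.resize(c["frame"][130:235,190:325],None,fx=5.5,fy=5.5,interpolation=cv2.INTER_CUBIC))
s=cam("side")["frame"][120:300,180:320]; cv2.imwrite("pics/side5c.png",cv2.resize(s,None,fx=3.3,fy=3.3,interpolation=cv2.INTER_CUBIC))
E
```

```text
clock: 9.95
position: [574.4, -74.4, 157.5]
tcp_rot: [-2.21, -2.233, -0.0]
ft_force: [0.1, -4.2, 2.7]
grip_width: 65.7
t 9.95 pos [574.4 -74.4 157.5] F [ 0.1 -4.2  2.7] w 65.7 q [ 0.36  0.37 -0.42  1.87  0.18  0.94 -0.14]
tool x [-0.01  1.    0.  ] y [1.   0.01 0.  ] z [ 0.  0. -1.]
tcp in rack -124.7 0.1
```

View pics/wrist5.png

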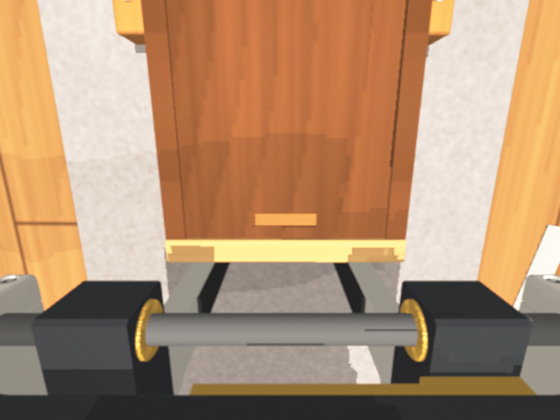

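View pics/top5.png

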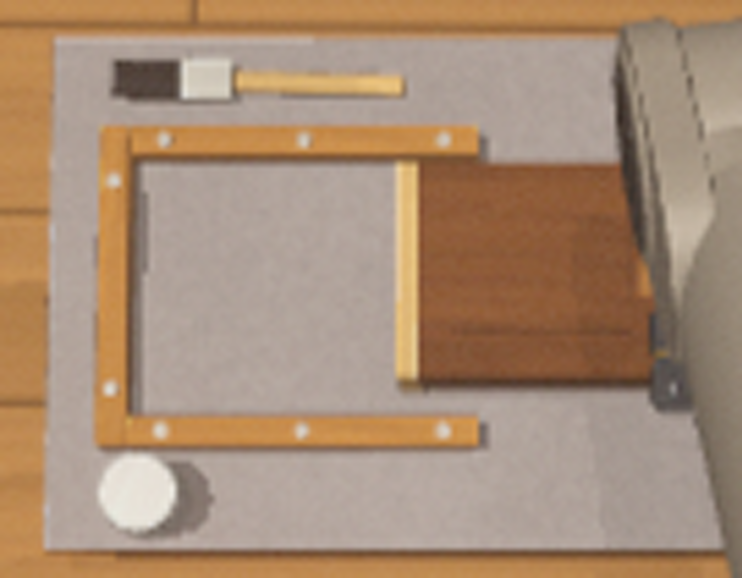

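View pics/side5c.png

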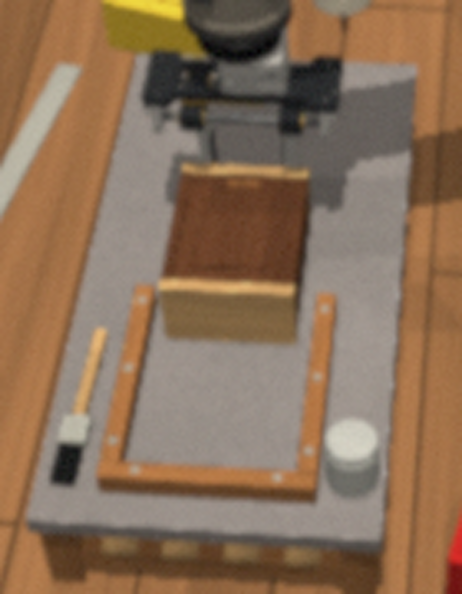

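The box is centred between the rails: wrist cols 115/452 are symmetric about the box, and the side gaps are equal. I'll continue straight.

```bash
python3 -m jog '[[[0,0,0,0.004,0,0,0.4],[0,0,0,0.008,0,0,0.4],[0,0,0,0.008,0,0,0.4],[0,0,0,0.008,0,0,0.4],[0,0,0,0.008,0,0,0.4],[0,0,0,0.008,0,0,0.4],[0,0,0,0.008,0,0,0.4],[0,0,0,0.008,0,0,0.4],[0,0,0,0.008,0,0,0.4],[0,0,0,0.008,0,0,0.4],[0,0,0,0.008,0,0,0.4],[0,0,0,0.004,0,0,0.4]]]'; python3 st.py; python3 - <<'E'
from h import *
c=cam("wrist"); cv2.imwrite("pics/wrist6.png",c["frame"])
c=cam("top"); cv2.imwrite("pics/top6.png",cv2.resize(c["frame"][130:235,190:325],None,fx=5.5,fy=5.5,interpolation=cv2.INTER_CUBIC))
E
```

```text
clock: 11.3
position: [573.6, 13.9, 157.6]
tcp_rot: [-2.209, -2.233, -0.0]
ft_force: [-1.4, -2.7, -0.9]
grip_width: 65.8
t 11.3 pos [573.6  13.9 157.6] F [-1.4 -2.7 -0.9] w 65.8 q [ 0.23  0.37 -0.46  1.88  0.2   0.94 -0.3 ]
tool x [-0.011  1.     0.   ] y [1.    0.011 0.   ] z [ 0.  0. -1.]
tcp in rack -36.4 0.1
```

View pics/wrist6.png

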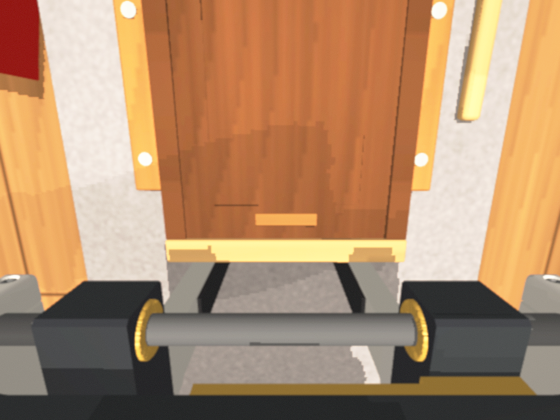

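View pics/top6.png

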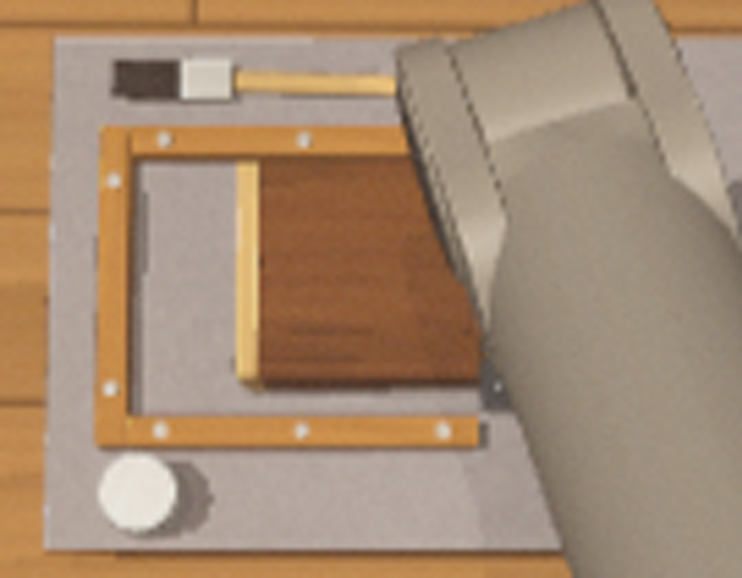

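Still centred and straight, with about 66 mm to go. I'll push 55 mm and then close in slowly.

```bash
python3 -m jog '[[[0,0,0,0.004,0,0,0.4],[0,0,0,0.007,0,0,0.4],[0,0,0,0.007,0,0,0.4],[0,0,0,0.007,0,0,0.4],[0,0,0,0.007,0,0,0.4],[0,0,0,0.007,0,0,0.4],[0,0,0,0.007,0,0,0.4],[0,0,0,0.005,0,0,0.4],[0,0,0,0.003,0,0,0.4],[0,0,0,0.002,0,0,0.4]]]'; python3 st.py;  python3 -m jog '[[[0,0,0,0.0015,0,0,0.4],[0,0,0,0.0015,0,0,0.4],[0,0,0,0.0015,0,0,0.4],[0,0,0,0.0015,0,0,0.4]]]'; python3 st.py
```

```text
clock: 12.4
position: [573.1, 69.1, 157.6]
tcp_rot: [2.21, 2.233, 0.0]
ft_force: [-0.2, -5.7, 4.0]
grip_width: 65.5
t 12.4 pos [573.1  69.1 157.6] F [-0.2 -5.7  4. ] w 65.5 q [ 0.15  0.37 -0.47  1.87  0.21  0.95 -0.4 ]
tool x [-0.01  1.   -0.  ] y [1.   0.01 0.  ] z [ 0. -0. -1.]
tcp in rack 18.8 0.1
clock: 12.8
position: [573.1, 74.6, 157.6]
tcp_rot: [2.211, 2.232, -0.0]
ft_force: [0.3, -5.4, 4.1]
grip_width: 65.9
t 12.8 pos [573.1  74.6 157.6] F [ 0.3 -5.4  4.1] w 65.9 q [ 0.14  0.38 -0.47  1.87  0.21  0.95 -0.42]
tool x [-0.01  1.   -0.  ] y [1.   0.01 0.  ] z [ 0. -0. -1.]
tcp in rack 24.3 -0.0
```

```bash
python3 -m jog '[[[0,0,0,0.001,0,0,0.4],[0,0,0,0.001,0,0,0.4],[0,0,0,0.001,0,0,0.4]]]'|grep -E "pos|force";  python3 -m jog '[[[0,0,0,0.001,0,0,0.4],[0,0,0,0.001,0,0,0.4]]]'|grep -E "pos|force"; python3 -m jog '[[[0,0,0,0.0005,0,0,0.4],[0,0,0,0.0005,0,0,0.4]]]'|grep -E "pos|force"
```

```text
position: [573.0, 77.6, 157.6]
ft_force: [0.1, -5.6, 4.1]
position: [573.0, 79.6, 157.6]
ft_force: [-0.0, -5.4, 4.8]
position: [573.0, 80.6, 157.6]
ft_force: [-0.2, -5.9, 4.0]
```

```bash
python3 -m jog '[[[0,0,0,0.0005,0,0,0.4],[0,0,0,0.0005,0,0,0.4],[0,0,0,0.0005,0,0,0.4]]]'|grep -E "pos|force"; python3 - <<'E'
from h import *
c=cam("wrist"); cv2.imwrite("pics/wrist7.png",c["frame"])
c=cam("top"); cv2.imwrite("pics/top7.png",cv2.resize(c["frame"][130:235,190:325],None,fx=5.5,fy=5.5,interpolation=cv2.INTER_CUBIC))
s=cam("side")["frame"][180:290,180:290]; cv2.imwrite("pics/side7c.png",cv2.resize(s,None,fx=5.3,fy=5.3,interpolation=cv2.INTER_CUBIC))
E
```

```text
position: [573.0, 81.2, 157.6]
ft_force: [-0.8, -11.0, 6.9]
```

View pics/top7.png

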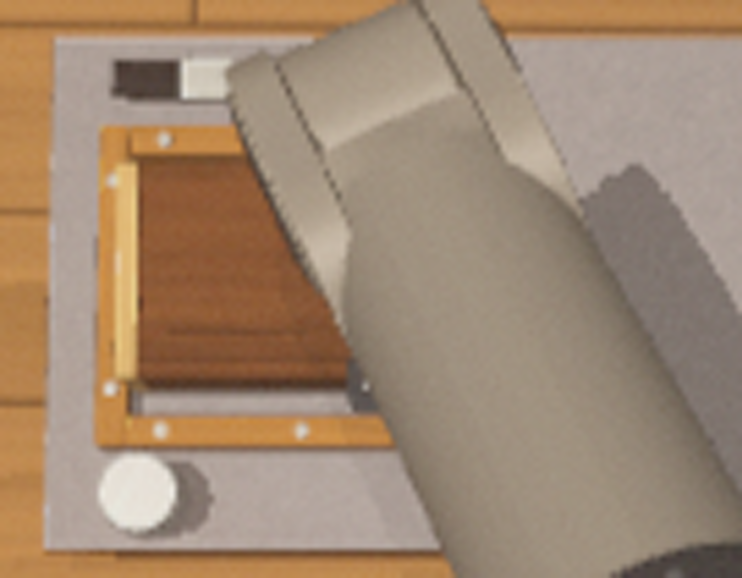

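View pics/side7c.png

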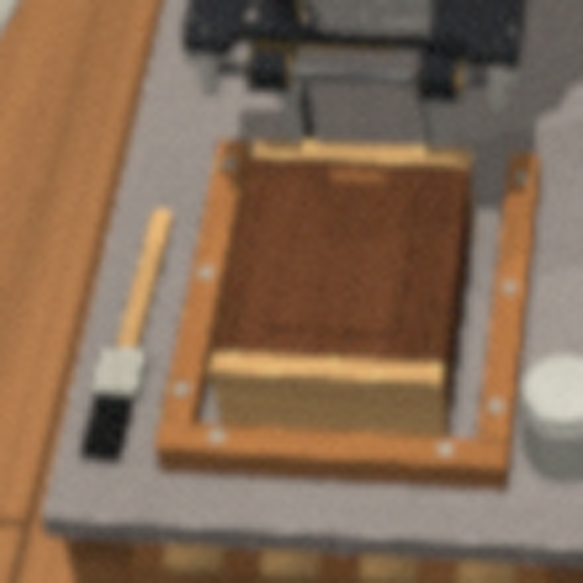

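The force jumped to 11 N, so the box is on the stop. Pushing harder this high up could tip it, so I'm backing off.

```bash
python3 -m jog '[[[0,0,0,-0.001,0,0,0.4],[0,0,0,-0.003,0,0,0.4],[0,0,0,-0.01,0,0,0.4],[0,0,0,-0.02,0,0,0.4],[0,0,0,-0.02,0,0,0.4],[0,0,0,-0.02,0,0,0.4],[0,0,0,0,0,0,0.4]]]'; python3 - <<'E'
from h import *
c=cam("wrist"); cv2.imwrite("pics/wrist8.png",c["frame"])
s=cam("side")["frame"][180:290,180:290]; cv2.imwrite("pics/side8c.png",cv2.resize(s,None,fx=5.3,fy=5.3,interpolation=cv2.INTER_CUBIC))
E
```

```text
clock: 14.65
position: [573.5, 5.0, 157.2]
tcp_rot: [2.214, 2.228, -0.001]
ft_force: [-0.2, 0.1, -0.1]
grip_width: 65.6
```

View pics/wrist8.png

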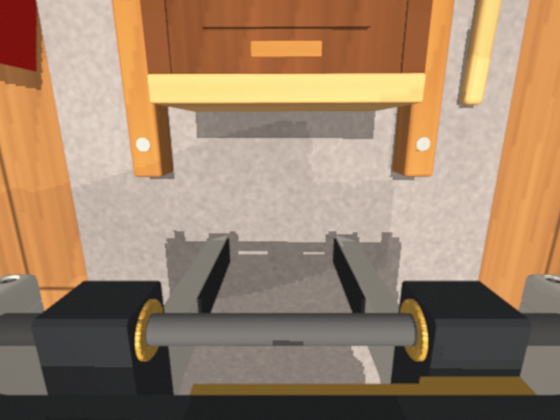

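View pics/side8c.png

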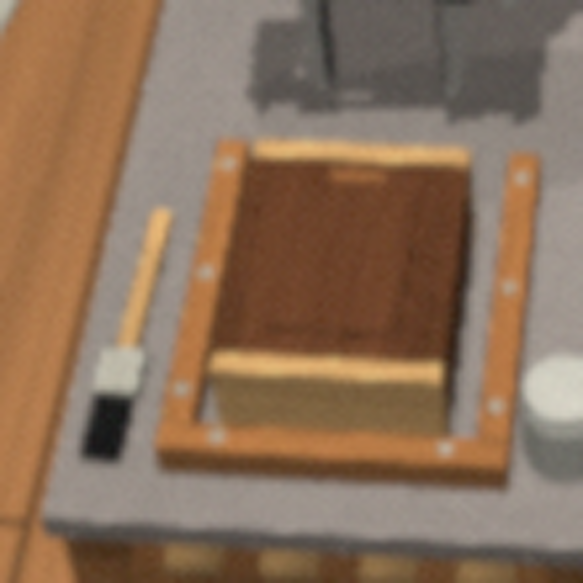

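The side view shows the box against the stop, and the rear edge in the wrist view is level (rows 73–74). To be sure it is seated square, I'll press once more with the tips lower, about 12 mm above the deck. That puts them below the stop's top, so it can't tip. The fingers span about 91 mm in the 150 mm lane.

```bash
python3 -m jog '[[[0,0,0,0,0,0.009,0.4],[0,0,0,0,0,0.009,0.4],[0,0,0,0.01,0,0,0.4],[0,0,0,0.015,0,0,0.4],[0,0,0,0.015,0,0,0.4],[0,0,0,0.015,0,0,0.4],[0,0,0,0.01,0,0,0.4],[0,0,0,0.005,0,0,0.4]]]'; python3 st.py; python3 -m jog '[[[0,0,0,0.001,0,0,0.4],[0,0,0,0.001,0,0,0.4],[0,0,0,0.001,0,0,0.4],[0,0,0,0.001,0,0,0.4]]]'|grep -E "pos|force"; python3 -m jog '[[[0,0,0,0.0005,0,0,0.4],[0,0,0,0.0005,0,0,0.4]]]'|grep -E "pos|force"
```

```text
clock: 15.55
position: [572.9, 80.2, 139.7]
tcp_rot: [-2.208, -2.234, -0.001]
ft_force: [-0.4, 0.1, -0.6]
grip_width: 66.0
t 15.55 pos [572.9  80.2 139.7] F [-0.4  0.1 -0.6] w 66.0 q [ 0.13  0.4  -0.47  1.88  0.22  0.91 -0.43]
tool x [-0.012  1.     0.   ] y [1.    0.012 0.   ] z [ 0.  0. -1.]
tcp in rack 29.9 0.1
position: [572.9, 81.1, 139.5]
ft_force: [-1.3, -8.5, 3.8]
position: [572.8, 81.1, 139.5]
ft_force: [-2.0, -11.2, 3.4]
```

```bash
python3 -m jog '[[[0,0,0,0.0005,0,0,0.4],[0,0,0,0.0005,0,0,0.4],[0,0,0,0,0,0,0.4]]]'|grep -E "pos|force"; python3 -m jog '[[[0,0,0,-0.002,0,0,0.4],[0,0,0,-0.003,0,0,0.4],[0,0,0,-0.01,0,0,0.4],[0,0,0,-0.02,0,0,0.4],[0,0,0,-0.03,0,0,0.4],[0,0,0,-0.03,0,0,0.4],[0,0,0,-0.02,0,-0.02,0.4],[0,0,0,0,0,-0.04,0.4],[0,0,0,-0.02,0,-0.04,0.4],[0,0,0,-0.04,0,-0.02,0.4],[0,0,0,-0.04,0,0,0.4],[0,0,0,-0.04,0,0,0.4]]]'; python3 -m jog '[[[0,0,0,-0.04,0,0,0.4],[0,0,0,-0.04,0,0,0.4],[0,0,0,-0.03,0,0,0.4],[0,0,0,0,0,0,0.4]]]'; python3 - <<'E'
from h import *
c=cam("top"); cv2.imwrite("pics/top9.png",cv2.resize(c["frame"][130:235,190:325],None,fx=5.5,fy=5.5,interpolation=cv2.INTER_CUBIC))
s=cam("side")["frame"][180:290,180:290]; cv2.imwrite("pics/side9c.png",cv2.resize(s,None,fx=5.3,fy=5.3,interpolation=cv2.INTER_CUBIC))
cv2.imwrite("pics/wrist9.png",cam("wrist")["frame"])
E
```

```text
position: [572.8, 81.1, 139.5]
ft_force: [-1.3, -14.6, 5.4]
clock: 17.65
position: [575.3, -172.7, 260.6]
tcp_rot: [2.209, 2.231, 0.001]
ft_force: [0.0, 0.9, -0.6]
grip_width: 66.0
clock: 18.05
position: [575.0, -286.1, 258.9]
tcp_rot: [2.217, 2.226, -0.002]
ft_force: [-0.3, 0.6, 1.0]
grip_width: 65.8
```

View pics/top9.png

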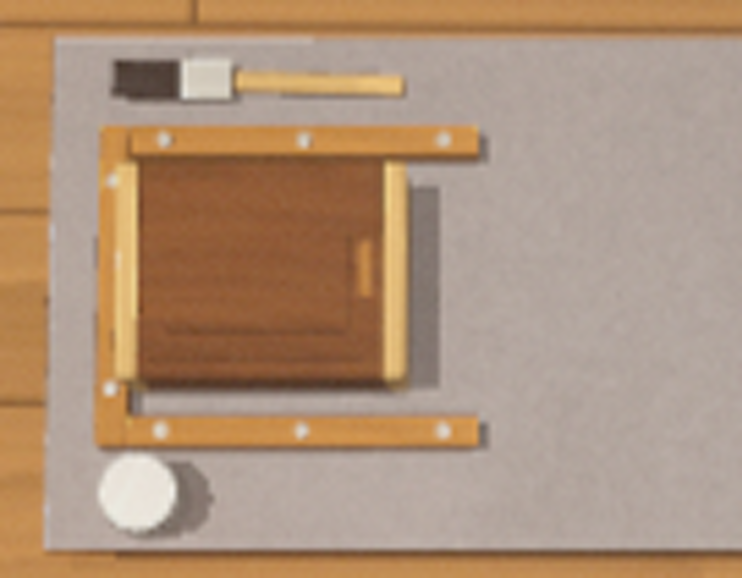

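View pics/side9c.png

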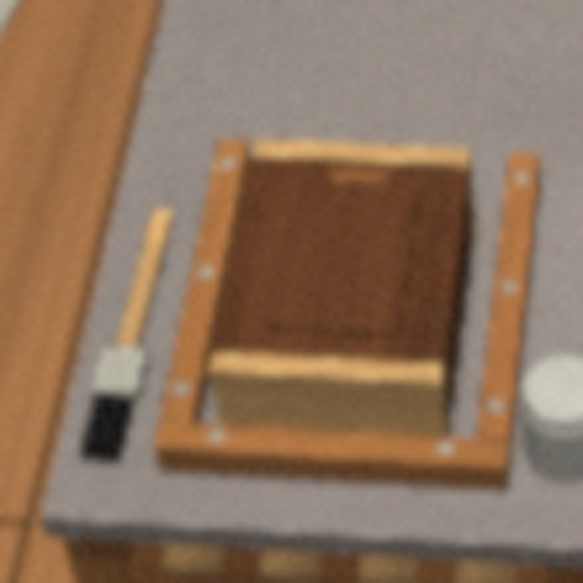

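View pics/wrist9.png

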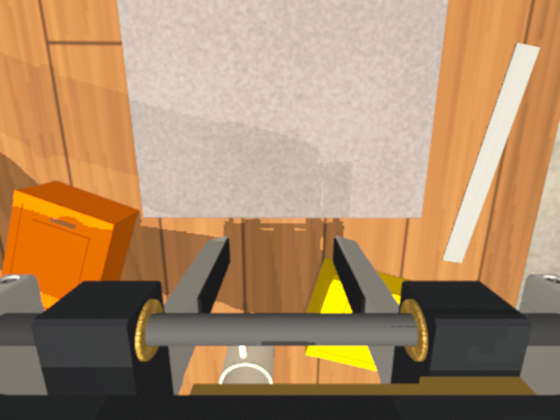

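```bash
python3 - <<'E'
from fit import *
c=bot.read_camera("top"); from st import RK,u,v,yaw
T=lambda x,y:unc(x,y,190,130,5.5)
p,r=fit([(c,T(116,163),(80,-60),180),(c,T(408,163),(-80,-60),180),(c,T(408,381),(-80,60),180),(c,T(115,381),(80,60),180)])
d=p[:2]-RK; print("box in rack",d@u,d@v,p[2]-yaw,r.round(1).tolist())
bot.close_job()
E
```

```text
t 18.25 pos [ 576.6 -279.5  259.5] F [-0.4 -0.1 -0.4] w 65.8 q [ 0.61  0.36 -0.34  1.63  0.13  1.17  0.25]
tool x [-0.011  1.     0.001] y [1.    0.011 0.   ] z [ 0.     0.001 -1.   ]
tcp in rack -329.8 -0.1
box in rack 119.742572326161 -0.20042179203853175 0.002215341225107581 [[-1.2, -1.4], [-0.7, 0.6], [1.2, 0.8], [0.7, -0.2]]
the job is handed in; nothing more can be done
```

The wooden box is fully home against the end stop, and I handed the job in at about 18 s. I pushed it on its bare end board with both fingers part open. A slight diagonal took out its roughly 18 mm offset, then it went straight down the lane.

**Final position:** the last top-camera fit puts the box at rack x = 119.7 mm (home is 120), 0.2 mm off the centre line and 0.002 rad askew. The camera calibration is only good to about 2 mm.

**Seating:** I pressed the box onto the stop twice and the arm stopped at the same place both times. The first press was about 11 N with the fingertips 30 mm above the deck. I backed off because pushing harder that high up could have tipped the box. The second press was about 15 N with the tips about 12 mm above the deck. An upward force of up to 7 N showed on the hand while pressing, but no picture showed the box lifting.

**Clearances:** the pictures showed gaps to both rails throughout, and only the bare end board was touched. The tin and brush look unmoved. I did not re-measure the cup and jar, but the hand never went near the jar and passed well above the cup's height. The hand finished about 280 mm behind the box.

**Disagreement:** the side and top cameras differed by about 5 mm along the lane at the start. I used the top camera for position and the contact force to confirm the box was home.

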